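Take the finished scissor half out of the twin clamp

TASK

Two scissor halves lie in the twin clamp fixture, a bright finished one and a dark rough forging, and either may be on either side. Swing the clamp lever over the bright one wide open, lift that half out and lay it gently, flat, in the empty bay of the yellow tray; then shut its lever again. At the end both levers must be fully shut (press the other down if it stands ajar), with the dark half still lying in its rests, and the other things on the bench left where they are.

Things in the scene. Friction and masses are not known exactly. Their poses are not given: they have to be found in the camera images.
- fixture: grey twin clamp fixture, fixed base plate 190 x 330 x 15 mm; origin under its centre, x across the plate away from the handles (about away from the robot), y to the left along it. Two equal stations at y=+80 (left) and y=-80 mm (right)
- lever_l (a joint): angle of the left clamp lever: 0 = fully shut (lever level, pointing to the fixture's -x), grows as the handle swings up and over towards the fixture's +x; 1.57 = upright, stop at 2.0. Stiff hinge: it stays where left (about 3 N at the handle). May start anywhere from 0 to 0.35
- handle_l (a point): middle of the red handle of the left lever: 55 mm long, 22 mm wide along the hinge axis, 16 mm thick, 132 mm from the hinge axis; the lever ends 160 mm from it. A rubber foot 85 mm from the hinge reaches 20.5 mm below the lever's centre line
- hinge_l (a point): hinge axis of the left lever (axis along the fixture's y), 75 mm above the table, between two blue cheeks that rise to 82 mm, 85 mm behind the seat
- seat_l (a point): left seat: the middle between two notched brass rests (72 mm apart along the fixture's y), at the height of their notch floor, 45 mm above the table, where the origin of a seated half lies; 56 mm of free gap between the rests, the notch cheeks rise 8 mm. Under the shut lever's foot; 20 mm free between the ends of neighbouring halves
- lever_r (a joint): angle of the right clamp lever: 0 = fully shut (lever level, pointing to the fixture's -x), grows as the handle swings up and over towards the fixture's +x; 1.57 = upright, stop at 2.0. Stiff hinge: it stays where left (about 3 N at the handle). May start anywhere from 0 to 0.35
- handle_r (a point): middle of the red handle of the right lever: 55 mm long, 22 mm wide along the hinge axis, 16 mm thick, 132 mm from the hinge axis; the lever ends 160 mm from it. A rubber foot 85 mm from the hinge reaches 20.5 mm below the lever's centre line
- hinge_r (a point): hinge axis of the right lever (axis along the fixture's y), 75 mm above the table, between two blue cheeks that rise to 82 mm, 85 mm behind the seat
- seat_r (a point): right seat: the middle between two notched brass rests (72 mm apart along the fixture's y), at the height of their notch floor, 45 mm above the table, where the origin of a seated half lies; 56 mm of free gap between the rests, the notch cheeks rise 8 mm. Under the shut lever's foot; 20 mm free between the ends of neighbouring halves
- finished: bright polished steel 140 mm long scissor half, 8 mm thick: a straight bar 14 mm wide along its y axis from y=-42 to +46 mm, a narrower 9 mm tip to y=-60, and a finger ring 39 mm across centred at y=+60 mm. Origin under the bar, close to its centre of mass. Lies flat in one of the two seats (left or right varies), its y axis along the fixture's y
- rough: the same shape, dark scaled forging, in the other seat: 140 mm long scissor half, 8 mm thick: a straight bar 14 mm wide along its y axis from y=-42 to +46 mm, a narrower 9 mm tip to y=-60, and a finger ring 39 mm across centred at y=+60 mm. Origin under the bar, close to its centre of mass
- tray: fixed yellow tray 210 x 200 mm, walls 5 mm thick and 30 mm high over the table, floor 5 mm, split by a wall along its y axis into two bays, each 97 x 190 mm; origin under its centre. The tray and the fixture may swap sides of the bench
- bay (a point): centre of the floor of the tray's empty bay (on its -x side), 5 mm over the table; axes as the tray's: the bay's long side runs along y
- done_a: bright finished half of the same shape lying in the tray's full bay (+x side): leave it
- done_b: second bright half in the full bay: leave it
- oil: amber oil bottle, 48 mm diameter, 170 mm tall, standing between fixture and tray; origin under its centre: leave it
- jar: white jar, 60 mm diameter, 75 mm tall, standing nearer the robot between fixture and tray; origin under its centre: leave it
- hammer: hammer 240 mm long lying at the far side: leave it
- wood: wood offcut 170 x 45 x 28 mm lying at the far side, long along its x: leave it
- driver: screwdriver 190 mm long lying at the left: leave it
- mug: white mug 76 mm diameter, 85 mm tall, at the right: leave it
Not all that is in view belongs to the job. Leave any brown or green look-alike of the finished alone.

How it is judged:
By the outcome, as a careful person would: the job done as asked, in the order asked, and still so for the second after the job is handed in, with the robot touching nothing.
It also fails if it takes over 72 s, if anything falls off the work surface, if the arm or the gripper's body presses on something with over 40 N, if the wrist force passes 120 N, or if a joint passes its speed limit or range.

ROBOT

A 7-joint arm with a two-finger parallel gripper is mounted at the origin on the work surface. World frame = base frame: x ahead of the robot, y to its left, z up, the work surface at z = 0. Lengths are in m, angles in rad, forces in N, time in s.
With the tool pointing down it reaches from about 0.375 to 0.925 m from the base axis. Payload 3.1 kg.
Tool frame: the origin (TCP) lies between the finger pads; the fingertips stand 19 mm ahead of it and the grasp point (between the pads) is the TCP; z points along the fingers, y is the direction in which the jaws open and shut (so a half turn about z gives the same grasp; the last joint's range is limited). The gripper opens to 85 mm and grips with 20 to 120 N. Pads are 22 mm wide; open, the fingers measure 114 mm over their backs; the gripper's body (76 mm by 85 mm) begins 54 mm behind the grasp point. The pads swing forward as they close: fully open they stand 13 mm farther back than shut.
Start: joints at [-0.098, 0.383, 0.044, 1.598, -0.018, 1.161, -0.05], TCP at [0.65, 0, 0.225] pointing down, gripper open.
Joint ranges: [-2.61, 2.61], [-0.41, 2.15], [-1.48, 1.57], [0, 2.5], [-1.57, 4.71], [0.05, 1.97], [-2.85, 2.85]. Speed limits (rad/s): [2.79, 2.79, 3.14, 3.14, 3.14, 3.14, 3.14].

INTERFACE

Orientations are given as a unit quaternion [x, y, z, w].
In Python, from bench import move_ptp, movel, move_j, move_gripper, pause, inverse_kinematics, read_camera, camera_params, MotionError, sign_off, look_for, tip_of, read_time_s, read_qpos, read_joint_vel, read_effort, read_eef_pos, read_tcp_rot, read_ft_force, read_ft_torque, read_finger_gap gives the robot as it stands. Calls block until the motion is done:
- move_ptp(position, orientation): joint-space move of the TCP to a pose.
- movel(position, orientation=None, speed=0.15): straight line of the TCP; orientation=None keeps the orientation; speed is the mean speed in m/s.
- move_j(angles): joint-space move.
- move_gripper(opening, effort=None): finger opening in m; effort is the grip in N (None keeps the last); returns when the fingers have stopped.
- pause(seconds).
- inverse_kinematics(position, orientation): joint angles nearest the present ones, or None.
- read_camera(name): name is "scene" or "side" or "wrist"; returns the picture (480x640x3 uint8, red, green, blue); there is no depth.
- camera_params(name): a dict with "K" (3x3 intrinsics, pixels), "camera_from_world" (4x4, takes a point from world to camera coordinates). Camera axes: x right, y down, z forward; pixel columns grow to the right and rows downward; lengths in m; the calibration is good to about 2 mm. A picture is of the moment at which its call begins: read the wrist's pose just before it. camera_params takes no time and is no camera call; for the wrist camera it gives the pose at the moment of the call.
A pose or a line that the arm cannot do raises MotionError and nothing moves.
- sign_off(): hands the job in, once; it reports no verdict.
Trained networks look in the newest picture that a camera, given by its name, has taken for a name from the list of things; names that differ only in an ending like _2 or _b are one class to them, and where a whole thing is asked for, a point or a joint stands for the part that bears it (a point fixed in the world has none). Each returns a list of dicts, best first, with "confidence" (0 to 1); they miss things now and then, are a little off and sometimes report something else, mostly with a low value. They report only what shows in the picture. A call takes as long as a camera call. They do not tell look-alikes from the thing itself.
- look_for(camera, name): "at" ([column, row] in pixels, amid what is visible of it).
- tip_of(camera, name): "at" ([column, row] in pixels: a listed point, or the origin of a listed thing).
Readings, each from a call of its own:
- read_time_s(): time.
- read_qpos(): joint angles.
- read_joint_vel(): joint speeds.
- read_effort(): joint torques, N m.
- read_eef_pos(): TCP position.
- read_tcp_rot(): TCP orientation.
- read_ft_force(): force on the tool from outside, world axes, zero at the start.
- read_ft_torque(): the same for the moment, N m.
- read_finger_gap(): finger opening in m.
Only numpy, scipy, OpenCV 4.12 (cv2) and the standard library are available. Lean on these libraries where they do the work, as an engineer would, in place of code of your own. Each camera call takes 0.05 s, during which the arm holds its last target.

## Working session

There is one attempt and no reset: what is moved stays moved. The work goes in short steps, each a Python script; the robot and the scene stay as the last script left them, time stands still between calls to the robot, and variables do not carry over. Pictures are saved under pics/ and viewed, and the job is handed in when it is done.

```bash
ls; mkdir -p pics
python3 - <<'E'
from bench import *
import cv2
for n in ["scene","side","wrist"]:
    im=read_camera(n); cv2.imwrite(f"pics/{n}0.png",im[:,:,::-1])
    p=camera_params(n); print(n,p["K"],p["camera_from_world"])
    if n!="wrist":
        for t in ["handle_l","handle_r","hinge_l","hinge_r","seat_l","seat_r","finished","rough","bay","tray","fixture","oil","jar"]:
            r=tip_of(n,t); print(t,[(list(map(round,d["at"])),round(d["confidence"],2)) for d in r[:4]])
print(read_time_s(),read_tcp_rot())
E
```

```text
pics
scene [[546.86895596   0.         318.184527  ]
 [  0.         546.86895596 238.24980933]
 [  0.           0.           1.        ]] [[-0.44510495  0.89525809  0.01986289  0.22568279]
 [ 0.58875514  0.3092867  -0.74679925 -0.24128852]
 [-0.6747214  -0.32070967 -0.66475285  1.82610089]
 [ 0.          0.          0.          1.        ]]
handle_l [([242, 184], 0.79), ([280, 204], 0.64)]
handle_r [([242, 184], 0.79), ([280, 204], 0.64)]
hinge_l [([209, 204], 0.7), ([268, 230], 0.66)]
hinge_r [([209, 204], 0.7), ([268, 230], 0.66)]
seat_l [([232, 203], 0.78), ([270, 228], 0.67), ([406, 277], 0.52)]
seat_r [([232, 203], 0.78), ([270, 228], 0.67), ([406, 277], 0.52)]
finished [([395, 235], 0.79), ([217, 165], 0.69), ([232, 204], 0.56)]
rough [([271, 231], 0.48)]
bay [([404, 274], 0.72), ([241, 184], 0.3)]
tray [([397, 290], 0.91), ([235, 204], 0.75)]
fixture [([247, 230], 0.92), ([393, 298], 0.46)]
oil [([293, 299], 0.69)]
jar [([333, 237], 0.68)]
side [[489.3747777    0.         328.75406366]
 [  0.         489.3747777  243.52872189]
 [  0.           0.           1.        ]] [[ 0.82
[... 569 characters left out ...]
257], 0.47)]
rough [([362, 290], 0.53)]
bay [([276, 220], 0.68)]
tray [([292, 218], 0.56)]
fixture [([377, 320], 0.81)]
oil [([370, 238], 0.56), ([415, 324], 0.39)]
jar [([300, 285], 0.89), ([364, 288], 0.7), ([435, 432], 0.7)]
wrist [[357.66502782   0.         320.68733571]
 [  0.         357.66502782 240.16064908]
 [  0.           0.           1.        ]] [[ 9.99999380e-01 -7.56276377e-04 -8.17707849e-04 -6.51510333e-01]
 [-4.94791865e-04 -9.59358533e-01  2.82189584e-01 -3.57021045e-02]
 [-9.97888318e-04 -2.82189004e-01 -9.59358312e-01  3.79126248e-01]
 [ 0.00000000e+00  0.00000000e+00  0.00000000e+00  1.00000000e+00]]
1.45 [ 7.07100592e-01  7.07112970e-01 -9.20807382e-06  1.55635896e-05]
```

View pics/scene0.png

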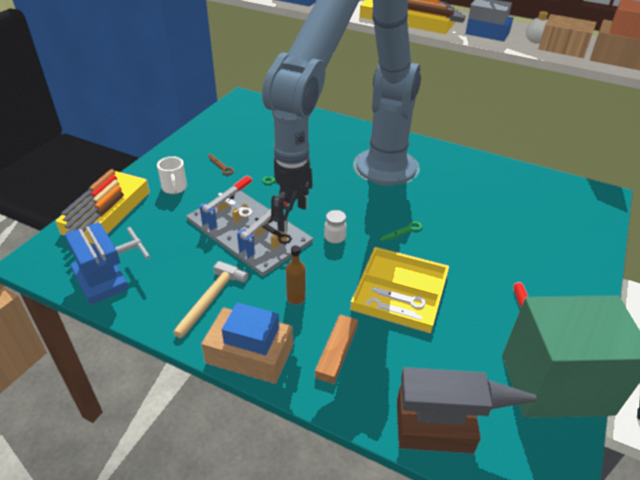

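View pics/side0.png

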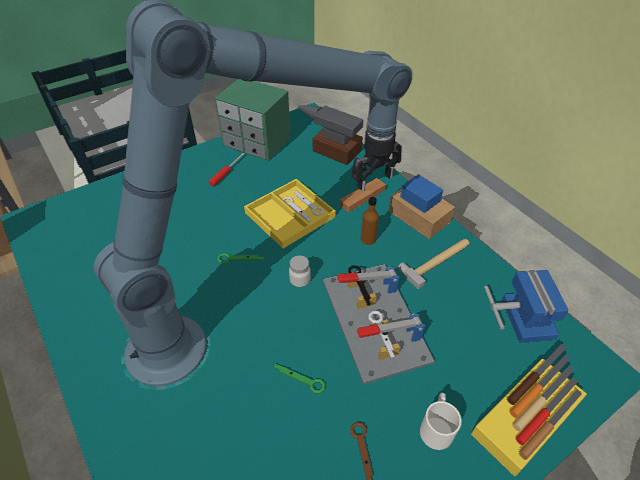

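View pics/wrist0.png

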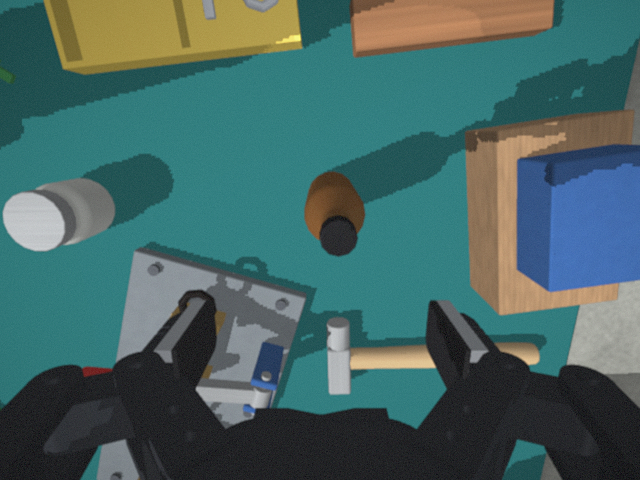

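Fixture on the robot's right; the bright half is in its right station (side px ~(383,336), lever ajar maybe), the dark one in the left. Triangulating.

```bash
cat > h.py <<'E'
from bench import *
import numpy as np, cv2
from scipy.optimize import least_squares
from scipy.spatial.transform import Rotation as R
def PM(c):
    p=camera_params(c) if isinstance(c,str) else c
    return p["K"]@p["camera_from_world"][:3]
def tri(P1,u1,P2,u2):
    X=cv2.triangulatePoints(P1,P2,np.array(u1,float).reshape(2,1),np.array(u2,float).reshape(2,1))[:,0]
    return X[:3]/X[3]
def onz(P,u,z):
    A=np.c_[P[:,0],P[:,1],-np.array([u[0],u[1],1.])]
    return np.linalg.solve(A,-(P[:,2]*z+P[:,3]))[:2]
def proj(P,X):
    X=np.atleast_2d(X); q=np.c_[X,np.ones(len(X))]@P.T; return q[:,:2]/q[:,2:]
def snap(c,name):
    p=camera_params(c); im=read_camera(c); cv2.imwrite(f"pics/{name}.png",im[:,:,::-1]); return im,p
E
python3 - <<'E'
from h import *
S,D=PM("scene"),PM("side")
for n,a,b in [("hinge_r",(209,204),(415,324)),("hinge_l",(268,230),(390,277)),("handle_r",(242,184),(367,330)),("handle_l",(280,204),(348,278))]:
    print(n,tri(S,a,D,b))
print("side z",onz(D,(415,324),.075),onz(D,(390,277),.075),onz(D,(276,220),.005),onz(D,(292,218),.0), onz(S,(404,274),.005))
for n in ["side","scene"]:
    im=read_camera(n)
    r=(300,240,460,400) if n=="side" else (180,150,340,280)
    cv2.imwrite(f"pics/{n}c.png",cv2.resize(im[r[1]:r[3],r[0]:r[2],::-1],None,fx=4 if n=='side' else 4.5,fy=4 if n=='side' else 4.5,interpolation=cv2.INTER_CUBIC)[:600])
p=camera_params("wrist");M=p["camera_from_world"];print(-M[:3,:3].T@M[:3,3])
E
```

```text
hinge_r [ 0.52892199 -0.33351885  0.08290808]
hinge_l [ 0.55978896 -0.15494142  0.07681031]
handle_r [ 0.41764004 -0.2900809   0.09540256]
handle_l [ 0.46480737 -0.14114334  0.10889663]
side z [ 0.53570988 -0.33310743] [ 0.57892668 -0.18312241] [0.46627093 0.23535461] [0.51565232 0.21916188] [0.45670221 0.2275591 ]
[0.65187065 0.07224145 0.37326045]
```

View pics/sidec.png

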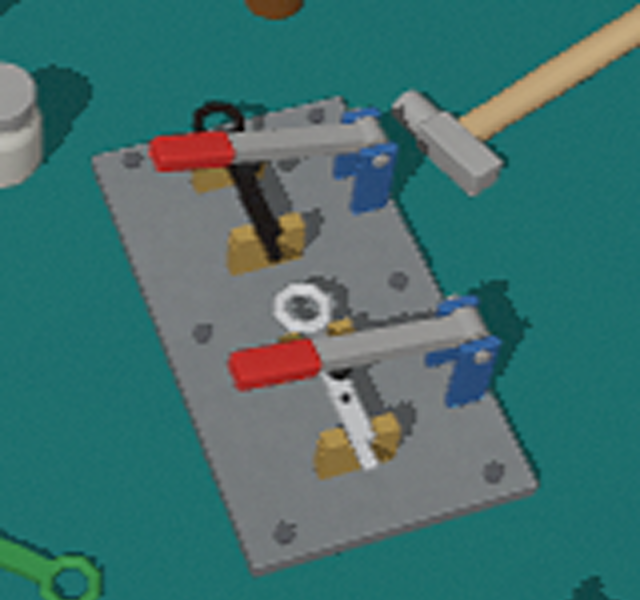

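Run:
```python
from h import *
D=PM("side")
c=np.array([(93,157),(340,97),(538,485),(252,573)])/4+[300,240]
w=np.array([onz(D,u,.015) for u in c]); print(w)
print(np.linalg.norm(w-np.roll(w,-1,0),axis=1), w.mean(0), np.arctan2(*(w[1]-w[0])[::-1]),np.arctan2(*(w[2]-w[3])[::-1]))
q=[.70710678,.70710678,0,0]
move_ptp([.47,-.31,.32],q)
im,p=snap("wrist","w1")
P=PM(p)
for t in ["handle_l","hinge_l","seat_l","finished","rough","fixture"]:
    print(t,[(list(map(round,d["at"])),round(d["confidence"],2)) for d in tip_of("wrist",t)[:4]])
print(read_time_s(), p["camera_from_world"].tolist())
```

```text
[[ 0.45223164 -0.0508245 ]
 [ 0.63259477 -0.10578742]
 [ 0.53654369 -0.41853748]
 [ 0.3534322  -0.364757  ]]
[0.1885518  0.32716725 0.19084591 0.32911236] [ 0.49370058 -0.2349766 ] -0.295794928703119 -0.285670175952569
handle_l [([271, 187], 0.86), ([316, 20], 0.62)]
hinge_l [([438, 72], 0.97), ([384, 222], 0.79)]
seat_l [([313, 195], 0.69), ([287, 353], 0.66), ([356, 49], 0.56)]
finished [([134, 145], 0.78), ([310, 197], 0.73), ([172, 319], 0.64)]
rough [([359, 48], 0.88), ([574, 84], 0.53), ([289, 353], 0.39)]
fixture [([340, 125], 0.64), ([436, 73], 0.49)]
3.2833 [[0.9999961327198381, 0.0026120162911357765, -0.0009549430689255852, -0.4718666302777169], [0.0027751194625186782, -0.9596916115652715, 0.2810414727459692, -0.359264450099574], [-0.0001823659474730153, -0.2810430359609528, -0.9596951488261853, 0.3829443793325676], [0.0, 0.0, 0.0, 1.0]]
```

View pics/w1.png

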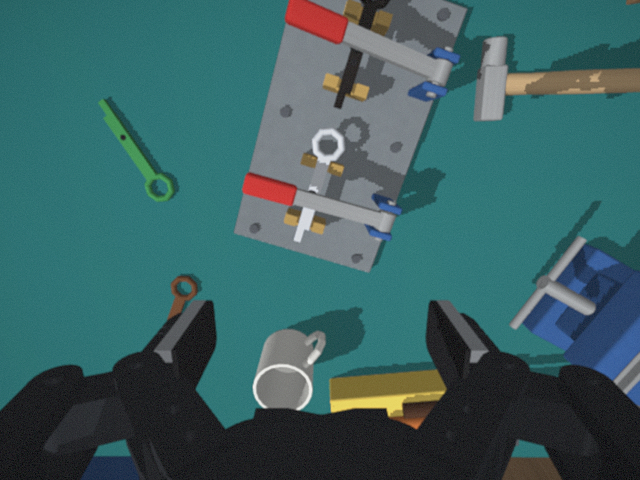

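```bash
cat >> h.py <<'E'
def Tf(f,X):
    c,s=np.cos(f[2]),np.sin(f[2]); X=np.atleast_2d(X).astype(float)
    return np.c_[f[0]+c*X[:,0]-s*X[:,1], f[1]+s*X[:,0]+c*X[:,1], X[:,2]]
E
python3 - <<'E'
from h import *
import json
D,S=PM("side"),PM("scene"); W=PM("wrist")
im=cv2.imread("pics/w1.png")
cv2.imwrite("pics/w1c.png",cv2.resize(im[0:280,220:480],None,fx=2.1,fy=2.1,interpolation=cv2.INTER_CUBIC))
obs=[]
a,b,z=.095,.165,.015
cs=(np.array([(93,157),(340,97),(538,485),(252,573)])/4+[300,240])
for u,X in zip(cs,[(-a,b,z),(a,b,z),(a,-b,z),(-a,-b,z)]): obs.append((D,u,X,0))
for u,X in [((235,233),(-a,-b,z)),((371,271),(a,-b,z)),((468,10),(a,b,z))]: obs.append((W,u,X,0))
for P,ul,ur in [(D,(390,277),(415,324)),(W,(438,72),(384,222))]:
    obs.append((P,ul,(0,.08,.075),1)); obs.append((P,ur,(0,-.08,.075),1))
def res(x):
    r=[]
    for P,u,X,h in obs:
        X=np.array(X); 
        if h: X[0]=x[3]
        r.append(proj(P,Tf(x,X))[0]-u)
    return np.ravel(r)
s=least_squares(res,[.49,-.235,-.3,.07]);print(s.x,s.fun.reshape(-1,2).round(1).tolist())
f=s.x[:3];hx=s.x[3]
# lever angles
for n,y,uw,ud in [("l",.08,(316,20),(348,278)),("r",-.08,(271,187),(367,330))]:
    X=lambda t:np.array([[hx-.132*np.cos(t),y,.075+.132*np.sin(t)]])
    for P,u in [(W,uw),(D,ud)]:
        print(n,least_squares(lambda t:proj(P,Tf(f,X(t[0])))[0]-u,[.1]).x, [(t,proj(P,Tf(f,X(t)))[0].round()) for t in (0,.1,.2,.3)])
print("seat r",Tf(f,[hx-.085,-.08,.045]), "fin wrist", onz(W,(310,197),.049))
E
```

```text
[ 0.49641583 -0.23248593 -0.29679503  0.07244456] [[-0.3, -1.2], [0.1, -1.2], [0.6, -0.6], [0.7, -1.6], [-1.4, 1.3], [-0.8, 2.9], [0.4, -1.5], [1.5, -3.1], [1.2, -2.1], [-0.8, 1.0], [-0.9, -1.0]]
l [0.27853542] [(0, array([312.,  30.])), (0.1, array([312.,  26.])), (0.2, array([314.,  23.])), (0.3, array([317.,  19.]))]
l [0.23808044] [(0, array([345., 285.])), (0.1, array([346., 282.])), (0.2, array([347., 279.])), (0.3, array([348., 276.]))]
r [-0.02615102] [(0, array([270., 187.])), (0.1, array([269., 189.])), (0.2, array([269., 191.])), (0.3, array([270., 194.]))]
r [0.16415891] [(0, array([367., 335.])), (0.1, array([368., 332.])), (0.2, array([369., 329.])), (0.3, array([370., 326.]))]
seat r [[ 0.46101278 -0.30531631  0.045     ]] fin wrist [ 0.45919264 -0.30735104]
```

View pics/w1c.png

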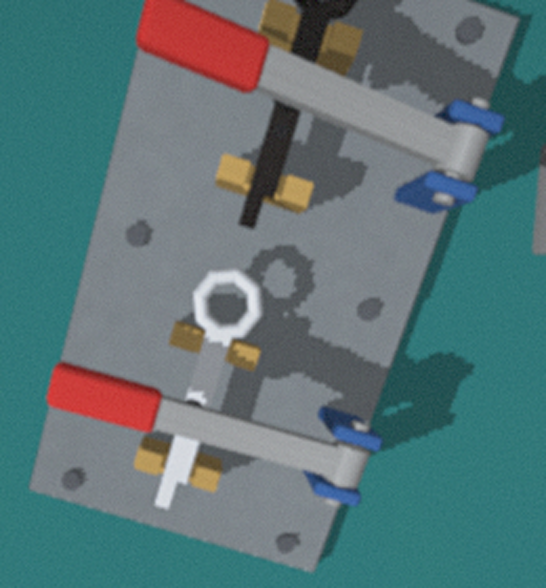

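Plate fit is consistent to ~2 px: fixture at (0.496,-0.232), yaw -0.297. Left lever (dark) is ajar ~0.25, right (bright) ~shut. Opening the right lever by gripping the handle loosely and following the arc.

```bash
cat >> h.py <<'E'
F=np.array([.4964,-.2325,-.2968]); HX=.0724
R0=R.from_quat([.70710678,.70710678,0,0])
def down(yaw): return (R.from_euler('z',yaw)*R0).as_quat().tolist()
QG=down(F[2])            # jaws along fixture x
QL=down(F[2]+np.pi/2)    # jaws along fixture y
QL2=down(F[2]-np.pi/2)
def hp(t,y,r=.132,dz=0): return (Tf(F,[HX-r*np.cos(t),y,.075+r*np.sin(t)+dz])[0]).tolist()
E
python3 - <<'E'
from h import *
for q in (QL,QL2):
    for t in (0,1,2): print(np.round(inverse_kinematics(hp(t,-.08),q) if inverse_kinematics(hp(t,-.08),q) is not None else [],2))
print(np.round(inverse_kinematics([.46,-.306,.049],QG),2), np.round(inverse_kinematics(hp(0,-.08,dz=.1),QL),2),np.round(inverse_kinematics(hp(0,-.08,dz=.1),QL2),2))
E
```

```text
[ 0.43  0.32  0.11  2.06 -0.05  0.77  1.85]
[ 0.41  0.26  0.11  1.85 -0.03  1.03  1.81]
[ 0.41  0.48  0.08  1.53 -0.04  1.14  1.77]
[ 0.21  0.33  0.36  2.07 -0.16  0.77 -1.19]
[ 0.18  0.27  0.38  1.86 -0.12  1.03 -1.26]
[ 0.17  0.5   0.41  1.54 -0.21  1.14 -1.24]
[ 0.33  0.43  0.21  1.97 -0.13  0.75  0.32] [ 0.41  0.17  0.13  1.99 -0.03  0.98  1.83] [ 0.21  0.17  0.36  2.   -0.07  0.98 -1.27]
```

Run:
```python
from h import *
move_gripper(.05,20)
move_ptp(hp(.05,-.08,dz=.08),QL)
movel(hp(.05,-.08),QL,.12)
print(read_ft_force(),read_eef_pos())
move_gripper(0.0,20); print("gap",read_finger_gap(),read_time_s())
for t in np.arange(.25,2.0,.2).tolist()+[1.98]:
    movel(hp(t,-.08),QL,.12)
    f=read_ft_force(); print(round(t,2),np.round(f,1),round(read_finger_gap(),4))
    if np.linalg.norm(f)>45: print("STOP");break
print(read_time_s())
snap("side","s2"); snap("scene","c2")
```

```text
[-0.59306449 -0.87351957 -0.10909705] [ 0.4168596  -0.29205937  0.08223381]
gap 0.021247560197023514 6.075
0.25 [4.7 3.3 1.3] 0.021
0.45 [ 6.6  2.9 -2.2] 0.0216
0.65 [ 6.5  2.1 -2.9] 0.0213
0.85 [ 6.5  1.6 -6.4] 0.0216
1.05 [ 6.   1.3 -6.4] 0.0213
1.25 [  5.1   3.3 -10.3] 0.0213
1.45 [ 3.6  4.  -7.6] 0.0211
1.65 [ 2.1  5.2 -5.8] 0.0211
1.85 [ 3.3  6.2 -2.2] 0.021
1.98 [ 3.2  5.3 -0.2] 0.0211
9.6667
```

View pics/s2.png

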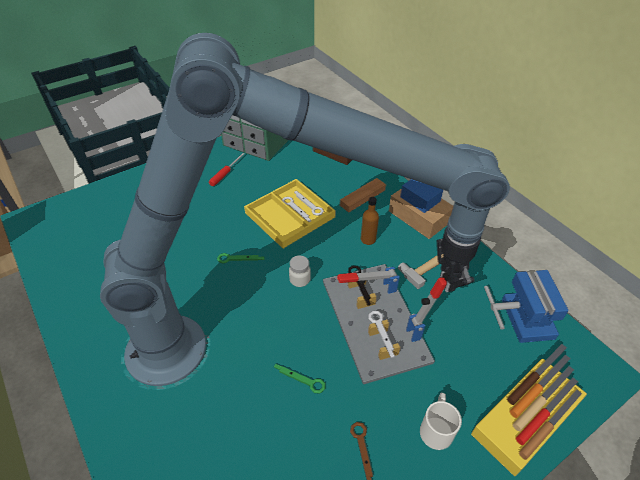

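Lever is wide open, half undisturbed (side px ~(382,330)). Release, look down at the half.

Run:
```python
from h import *
move_gripper(.05,20)
p=read_eef_pos(); movel([p[0],p[1],.30],QL,.25)
s=Tf(F,[HX-.085,-.08-.07,.23])[0].tolist()
move_ptp(s,QG)
im,pp=snap("wrist","w2"); P=PM(pp); np.save("P2.npy",P)
for t in ["finished","seat_r","handle_r"]:
    print(t,[(list(map(round,d["at"])),round(d["confidence"],2)) for d in tip_of("wrist",t)[:4]])
f=Tf(F,[[HX-.085,-.08,.053],[HX-.085,-.08-.06,.053],[HX-.085,-.02,.053]]); print(proj(P,f))
for y in (-.08,):
  for o in f: pass
v=im[:,:,::-1].copy()
for q in proj(P,f): cv2.circle(v,tuple(int(a) for a in q),3,(0,0,255),1)
cv2.imwrite("pics/w2m.png",v)
s=read_camera("side")
cv2.imwrite("pics/tray.png",cv2.resize(s[170:255,235:345,::-1],None,fx=6,fy=6,interpolation=cv2.INTER_CUBIC))
print(read_time_s())
```

```text
finished [([322, 138], 0.84), ([205, 345], 0.8), ([94, 151], 0.67)]
seat_r [([323, 135], 0.91)]
handle_r [([576, 135], 0.74)]
[[319.23376333 138.96093524]
 [319.25096578 206.62855103]
 [319.21459161  63.54696927]]
12.2083
```

View pics/w2m.png

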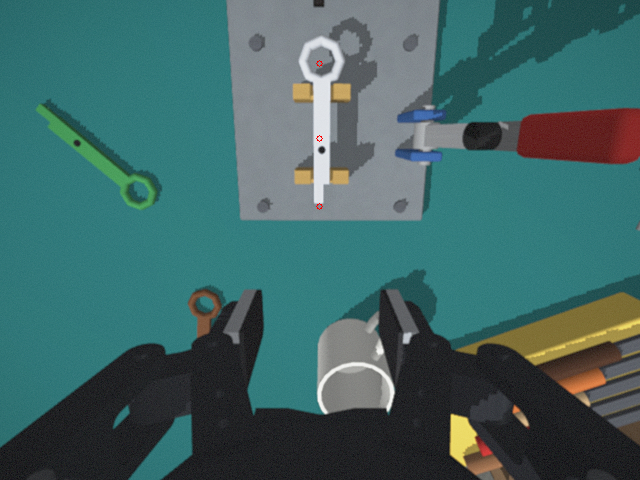

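View pics/tray.png

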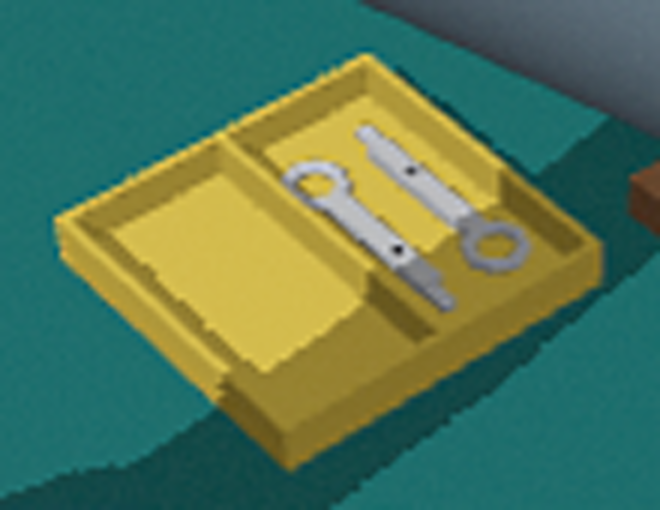

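Half sits ~2 mm from prediction (px (321,139)), straight along the fixture's y. The tray's empty bay is the left-near one. Fit the tray and grasp, with fingertips just level with the half's underside so it can be laid on the floor.

Run:
```python
from h import *
D=PM("side")
c=np.array([(55,222),(368,55),(603,243),(290,432)])/6+[235,170]
w=np.array([onz(D,u,.03) for u in c]); print(w.round(4))
print(np.linalg.norm(w-np.roll(w,-1,0),axis=1).round(4))
o=w.mean(0)
for i,j in [(0,1),(1,2),(3,2),(0,3)]: print(i,j,np.degrees(np.arctan2(*(w[j]-w[i])[::-1])))
print(o)
s=Tf(F,[HX-.085+.0017,-.08+.0015,.0645])[0]
move_gripper(.045,20)
up=s.copy(); up[2]=.13
move_ptp(up.tolist(),QG); movel(s.tolist(),QG,.12)
print(read_ft_force(),read_eef_pos())
move_gripper(0,50); print("gap",read_finger_gap(),read_ft_force())
snap("side","s3")
movel([s[0],s[1],.09],QG,.08); print(read_finger_gap(),read_ft_force())
movel([s[0],s[1],.26],QG,.25)
snap("side","s4");snap("wrist","w4");print(read_finger_gap(),read_time_s())
```

```text
[[0.4007 0.3192]
 [0.6105 0.3419]
 [0.633  0.1451]
 [0.426  0.1217]]
[0.2111 0.198  0.2083 0.1991]
0 1 6.174608709189063
1 2 -83.49981661159349
3 2 6.465566399179249
0 3 -82.70469431295517
[0.51753677 0.23197145]
[ 0.03693506 -0.26877031  0.66617285] [ 0.46364329 -0.30555012  0.06545491]
gap -0.00019731117010177921 [-0.46916471  0.17641758 -0.10337494]
7.990956949681735e-05 [-0.01477232  0.24177396 -0.43177981]
0.00030239278713455124 15.6333
```

View pics/s4.png

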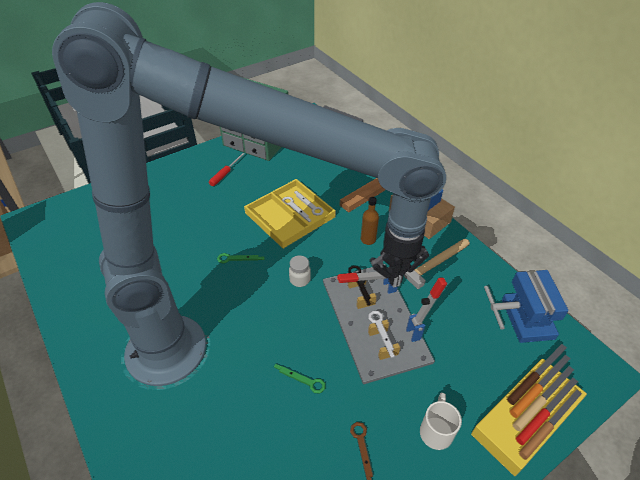

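View pics/w4.png

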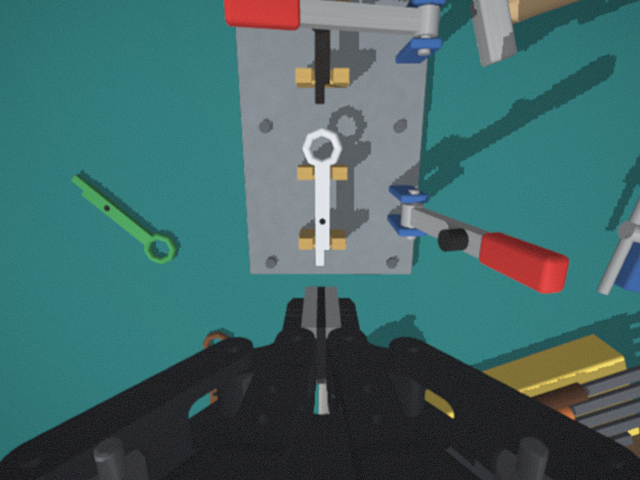

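The grasp missed: the jaws closed above the half (gap 0), which still lies in its seat (wrist px (322,150) ring, untouched). The pads stand farther back at this opening; retry deeper in steps.

Run:
```python
from h import *
s=Tf(F,[HX-.085+.0017,-.08+.0015,.0645])[0]
move_gripper(.04,20)
movel([s[0],s[1],.10],QG,.3)
for z in (.058,.054,.050):
    move_gripper(.03,20)
    movel([s[0],s[1],z],QG,.12); pause(.1)
    print(read_eef_pos(),read_ft_force())
    move_gripper(0,50); g=read_finger_gap(); print(z,"gap",g,read_ft_force())
    if g>.008: break
```

```text
[ 0.46375218 -0.30495092  0.05889235] [ 0.74454653  0.11366805 -0.38007425]
0.058 gap 4.9494285505640076e-05 [ 0.8337422  -0.13593229  0.46380329]
[ 0.46289865 -0.30431844  0.05381782] [-0.41761877 -0.35491265  0.24662939]
0.054 gap -9.996604171236109e-05 [-0.49537892 -0.51521196 -0.05108861]
[ 0.46286459 -0.30433504  0.04982134] [-0.68482156 -0.36360841 -0.61140762]
0.05 gap 0.0001114091954919961 [-0.0278663  -0.05148947 -0.45559803]
```

Run:
```python
from h import *
snap("side","s5");im,p=snap("wrist","w5")
a=cv2.imread("pics/s5.png")[240:390,310:460]; cv2.imwrite("pics/s5c.png",cv2.resize(a,None,fx=4,fy=4,interpolation=cv2.INTER_CUBIC))
print(read_eef_pos(),R.from_quat(read_tcp_rot()).as_matrix().round(3).tolist(),read_finger_gap(),read_time_s())
```

```text
[ 0.46305568 -0.3044005   0.05004692] [[0.292, 0.956, 0.0], [0.956, -0.292, -0.0], [-0.0, 0.0, -1.0]] 0.00013687590944068607 20.4417
```

View pics/s5c.png

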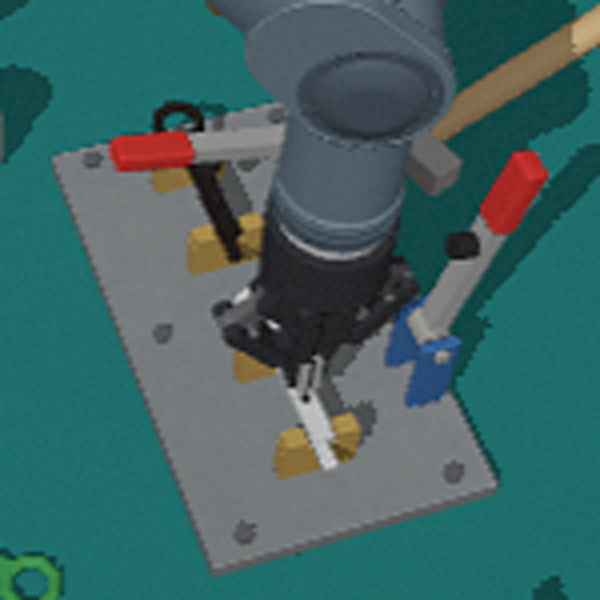

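View pics/w5.png

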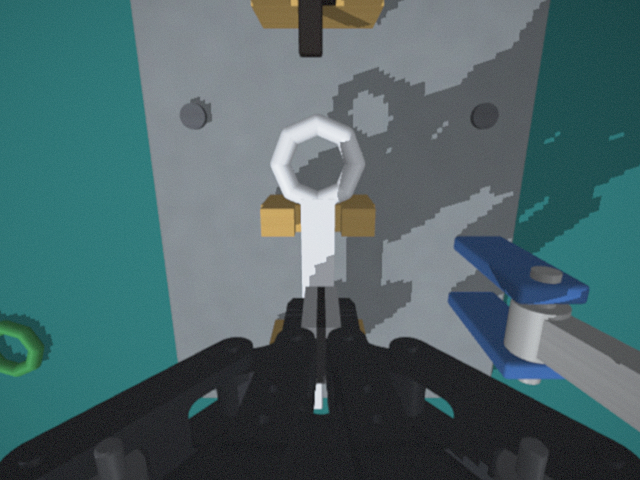

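```bash
python3 - <<'E'
from h import *
p=camera_params("wrist"); P=PM(p); e=np.array(read_eef_pos()); Rm=R.from_quat(read_tcp_rot()).as_matrix()
for dz in (-.02,0,.01,.019,.025):
    for dx in (0,.011):
        print(dz,dx,proj(P,e+Rm@np.array([dx,0,dz])).round(0))
print("bar width px at z", [ (z,(proj(P,Tf(F,[[HX-.085+.007,-.045,z]]))-proj(P,Tf(F,[[HX-.085-.007,-.045,z]]))).round(1)) for z in (.02,.03,.04,.053)])
print("ring y pos", [(z,proj(P,Tf(F,[[HX-.085,-.02,z]])).round()) for z in (.02,.03,.053)])
print("rest top front", proj(P,Tf(F,[[HX-.085,-.044,.053]])).round())
print(read_ft_force(), read_effort())
E
python3 - <<'E'
import cv2
a=cv2.imread("pics/w5.png")[180:430,220:420]; cv2.imwrite("pics/w5c.png",cv2.resize(a,None,fx=2.4,fy=2.4,interpolation=cv2.INTER_CUBIC))
E
```

```text
-0.02 0 [[317. 324.]]
-0.02 0.011 [[317. 299.]]
0 0 [[317. 301.]]
0 0.011 [[317. 279.]]
0.01 0 [[318. 292.]]
0.01 0.011 [[318. 271.]]
0.019 0 [[318. 285.]]
0.019 0.011 [[318. 264.]]
0.025 0 [[318. 280.]]
0.025 0.011 [[318. 260.]]
bar width px at z [(0.02, array([[27.5, -0. ]])), (0.03, array([[29., -0.]])), (0.04, array([[30.7, -0. ]])), (0.053, array([[33.2, -0. ]]))]
ring y pos [(0.02, array([[314., 165.]])), (0.03, array([[314., 167.]])), (0.053, array([[313., 172.]]))]
rest top front [[313. 230.]]
[ 0.34650697 -0.55648511 -0.68407255] [ 1.08931215e-04 -3.77737498e+01  3.95478711e+00 -1.84254456e+01
  7.98385532e-03  1.30619541e-03 -3.93204198e-05]
```

View pics/w5c.png

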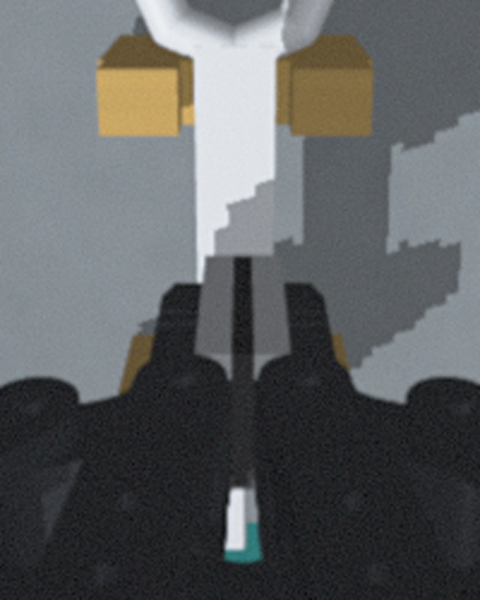

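Wrist close-up: pads stand above the bar (bar width 33 px = top at 53 mm, pad tips at row 287 – behind the nominal TCP). The tips seem shorter than stated; probe by lowering closed fingers gently onto the bar.

Run:
```python
from h import *
D=PM("side"); e=np.array(read_eef_pos())
print([ (d,proj(D,e+[0,0,-d]).round(1)) for d in (-.02,0,.019)])
f0=np.array(read_ft_force())
s=e.copy()
for k in range(1,9):
    movel([s[0],s[1],.050-.002*k],QG,.05)
    f=np.array(read_ft_force())-f0; print(k,round(read_eef_pos()[2],4),f.round(1))
    if abs(f[2])>3: break
print(read_time_s())
```

```text
[(-0.02, array([[384.9, 330.9]])), (0, array([[384.1, 335.2]])), (0.019, array([[383.3, 339.2]]))]
1 0.0478 [-0.9  1.1  0.5]
2 0.0467 [-1.1  1.6  5.3]
20.9417
```

```bash
python3 - <<'E'
from h import *
e=np.array(read_eef_pos())
movel([e[0],e[1],.062],QG,.15)
move_gripper(.04,20)
f0=np.array(read_ft_force())
for z in (.050,.045,.040):
    movel([e[0],e[1],z],QG,.1); f=np.array(read_ft_force())-f0; print(z,f.round(1))
    if abs(f[2])>6: break
snap("wrist","w6")
move_gripper(0,50); print(read_finger_gap(),read_ft_force(),read_eef_pos(),read_time_s())
snap("side","s6");snap("wrist","w7")
E
python3 - <<'E'
import cv2
a=cv2.imread("pics/w6.png")[180:430,180:460];b=cv2.imread("pics/w7.png")[180:430,180:460]; cv2.imwrite("pics/w67.png",cv2.resize(cv2.hconcat([a,b]),None,fx=1.42,fy=1.42))
E
```

```text
0.05 [-0.3  0.6  0.2]
0.045 [-0.7  0.6 -0.9]
0.04 [-0.3  0.7 -0.7]
0.012377300530057417 [-0.12347582  0.02900366  1.84070989] [ 0.46364588 -0.30480526  0.04032061] 22.8417
```

View pics/w67.png

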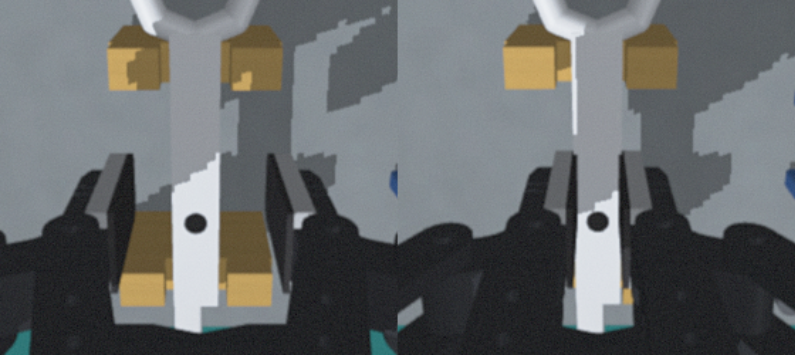

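Gripped now (gap 12.4 mm, bar between pads, both pictures agree). Lift and check.

Run:
```python
from h import *
e=read_eef_pos()
movel([e[0],e[1],.06],QG,.06); print(read_finger_gap(),read_ft_force())
movel([e[0],e[1],.26],QG,.25)
T=[.5175,.232,.113]; q=down(T[2])
b=Tf(T,[-.051,-.006,0])[0]; print("bay",b)
print(inverse_kinematics([b[0],b[1],.0],q))
movel([b[0],b[1],.26],q,.35)
print(read_finger_gap(),read_ft_force(),read_time_s())
snap("side","s8");snap("wrist","w8")
```

```text
0.012039491101505866 [-0.21920974  0.25517252 -0.27156203]
bay [0.46750182 0.22028752 0.        ]
[-0.41980745  0.46406363 -0.1153397   2.05021626  0.08732831  0.63179422
 -0.48057421]
0.012494376456879418 [ 0.53079906  0.54281991 -1.00803666] 26.025
```

View pics/s8.png

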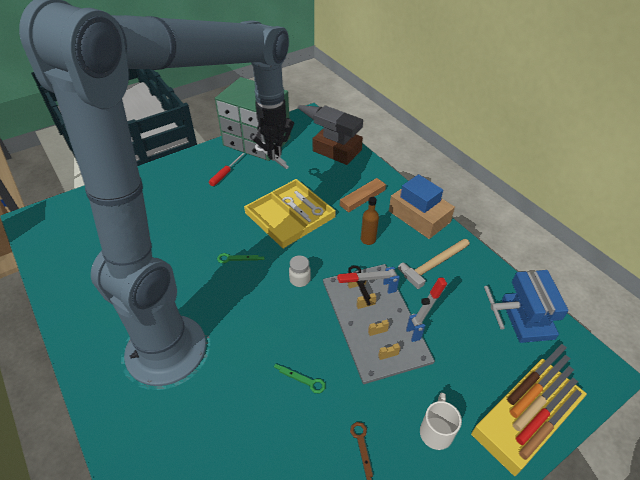

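View pics/w8.png

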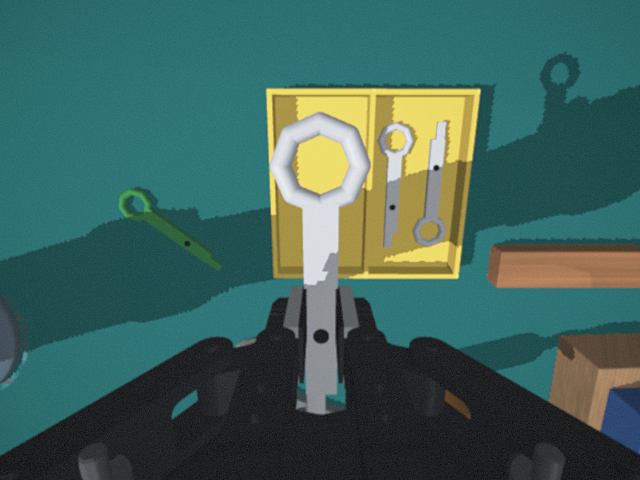

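Half is held level, ring towards the far-left of the tray; bay below. Cross-check the tray pose with the wrist picture, then lower with contact sensing.

Run:
```python
from h import *
P=PM("wrist")
w=np.array([onz(P,u,.03) for u in [(266,89),(480,89),(459,278),(273,279)]]); print(w.round(4),w.mean(0))
e=np.array(read_eef_pos()); T=[.5175,.232,.113]; q=down(T[2]); b=Tf(T,[-.051,-.006,0])[0]
movel([b[0],b[1],.06],q,.25)
movel([b[0],b[1],.008],q,.08)
pause(.1); f0=np.array(read_ft_force()); print(f0,read_eef_pos())
z=.008
while z>-.006:
    z-=.001; movel([b[0],b[1],z],q,.03)
    f=np.array(read_ft_force())-f0
    if f[2]>2.5 or np.linalg.norm(f)>6: break
print(z,read_eef_pos(),f,read_finger_gap(),read_time_s())
snap("wrist","w9");snap("side","s9")
```

```text
[[0.4038 0.3267]
 [0.6124 0.3494]
 [0.6352 0.1513]
 [0.4248 0.1271]] [0.51903749 0.2386174 ]
[ 0.95539963  0.41604273 -1.51038572] [0.46813915 0.22064006 0.00854673]
0.0 [4.67696442e-01 2.20372142e-01 2.91333879e-04] [-0.72391565 -0.63337856  3.73321223] 0.011941882624939141 29.975
```

View pics/w9.png

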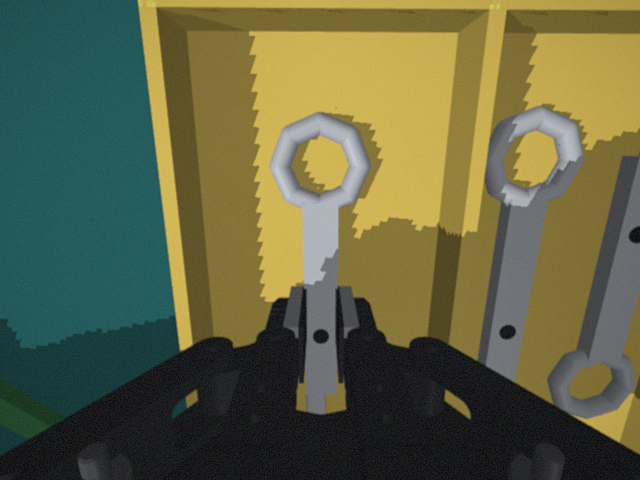

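Contact at exactly the predicted height (TCP 0.0003, 3.7 N); the half lies in the middle of the bay. Release, retreat, then go to close the right lever.

Run:
```python
from h import *
e=read_eef_pos(); q=down(.113)
move_gripper(.032,20); print(read_ft_force())
movel([e[0],e[1],.05],q,.1); movel([e[0],e[1],.26],q,.3)
print(read_time_s()); snap("wrist","w10")
# to open lever
h=hp(1.97,-.08); move_gripper(.05,20)
move_ptp([h[0],h[1],.33],QL)
im,p=snap("side","s10"); D=PM(p)
print([ (t,proj(D,hp(t,-.08)).round()) for t in (1.8,1.9,2.0)], [ (d["at"],d["confidence"]) for d in tip_of("side","handle_r")],read_time_s())
```

```text
[-0.50055125  0.3679786   0.10975604]
31.9
[(1.8, array([[436., 288.]])), (1.9, array([[441., 288.]])), (2.0, array([[445., 288.]]))] [([435.6, 284.6], 0.97), ([344.0, 277.4], 0.59), ([361.8, 200.1], 0.19)] 34.4583
```

View pics/w10.png

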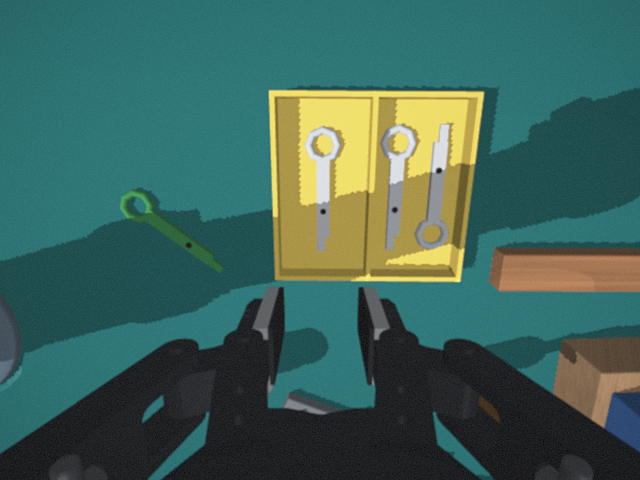

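View pics/s10.png

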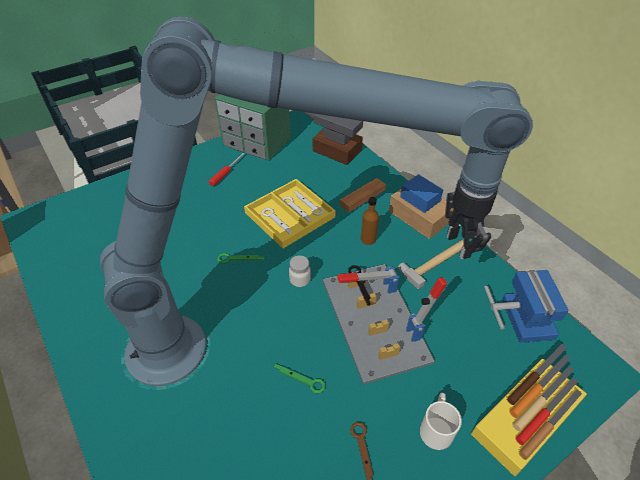

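The half lies flat and centred in the bay (wrist px (323,190)); the right lever is still open at ~1.9. Swing it shut, then press.

```bash
python3 - <<'E'
from h import *
DZ=-.008
h=hp(1.9,-.08,dz=DZ); movel([h[0],h[1],.30],QL,.2); movel(h,QL,.15)
print(read_ft_force())
move_gripper(0,20); print("gap",read_finger_gap(),read_time_s())
for t in np.arange(1.7,.05,-.2).tolist()+[.02]:
    movel(hp(t,-.08,dz=DZ),QL,.12)
    f=read_ft_force(); print(round(t,2),np.round(f,1),round(read_finger_gap(),4))
    if np.linalg.norm(f)>45: print("STOP");break
snap("side","s11"); print(read_time_s())
E
python3 - <<'E'
import cv2
a=cv2.imread("pics/s11.png")[210:390,300:480]; cv2.imwrite("pics/s11c.png",cv2.resize(a,None,fx=3.3,fy=3.3,interpolation=cv2.INTER_CUBIC))
E
```

```text
[-0.34897132 -1.0457101   0.79314067]
gap 0.021493777212777423 35.9917
1.7 [1.3 6.4 4.9] 0.0218
1.5 [0.7 4.9 4.3] 0.0217
1.3 [-0.8  6.4  5.1] 0.0216
1.1 [-0.2  8.1  7.7] 0.0217
0.9 [-3.   7.8  7.6] 0.0216
0.7 [-3.   7.6  4.1] 0.0215
0.5 [-1.4  7.1  0.6] 0.0216
0.3 [-1.3  7.  -0.5] 0.0216
0.1 [-1.7  6.6 -1.7] 0.0212
0.02 [-2.6  6.6 -1.1] 0.0216
39.5917
```

View pics/s11c.png

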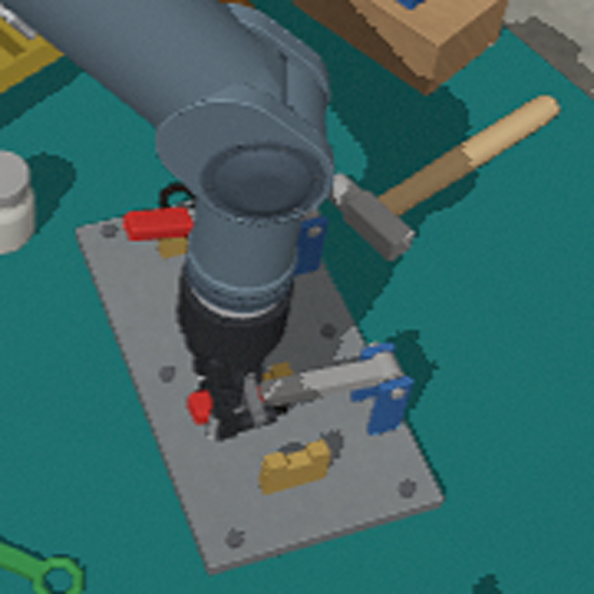

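Lever follows. Now release and press both handles down from above with shut fingers until they stop.

Run:
```python
from h import *
e=read_eef_pos()
move_gripper(.05,20); movel([e[0],e[1],.15],QL,.2); move_gripper(0,20)
for y,z0 in ((-.08,.10),(.08,.125)):
    h=Tf(F,[HX-.137,y,.16])[0]
    if y>0: movel(h.tolist(),QL,.3)
    movel([h[0],h[1],z0],QL,.15); pause(.1)
    f0=np.array(read_ft_force()); z=z0
    while z>.066:
        z-=.002; movel([h[0],h[1],z],QL,.06)
        f=np.array(read_ft_force())-f0
        if z<.086 or f[2]>2: print(round(z,3),f.round(1))
        if f[2]>15: break
    print("end",y,read_eef_pos(),f.round(1),read_time_s())
    movel([h[0],h[1],.16],QL,.25)
    if y<0: pass
move_ptp(Tf(F,[HX-.085,-.21,.27])[0].tolist(),QG)
snap("side","s12");snap("wrist","w12");snap("scene","c12"); print(read_time_s())
for t,a in (("l",.08),("r",-.08)):
    print(t,proj(PM("side"),[hp(x,a) for x in (0,.1,.2)]).round(1).tolist())
print([(d["at"],round(d["confidence"],2)) for d in tip_of("side","handle_l")])
a=cv2.imread("pics/s12.png")[210:390,300:480]; cv2.imwrite("pics/s12c.png",cv2.resize(a,None,fx=3.3,fy=3.3,interpolation=cv2.INTER_CUBIC))
```

```text
0.084 [-0.2 -0.1 -0.2]
0.082 [0.2 0.5 0. ]
0.08 [-0.2  0.3 -0.1]
0.078 [-1.   0.6  0.4]
0.076 [-1.6  0.5  5. ]
0.074 [-6.2  3.4 17.5]
end -0.08 [ 0.41136762 -0.2902377   0.07623985] [-6.2  3.4 17.5] 44.8917
0.085 [ 0.  -0.7  0. ]
0.083 [ 0.3 -0.7 -0.4]
0.081 [-0.6 -0.4 -0.5]
0.079 [0.2 1.  0.3]
0.077 [-0.3 -0.2  0.3]
0.075 [-4.2  1.5 10.8]
0.073 [-6.9  1.8 24.2]
end 0.08 [ 0.45805276 -0.13709826  0.07605302] [-6.9  1.8 24.2] 53.05
54.9
l [[345.4, 285.3], [345.9, 282.2], [346.8, 279.0]]
r [[366.8, 335.4], [367.5, 332.5], [368.7, 329.4]]
[([342.7, 285.5], 0.94), ([364.8, 333.9], 0.9), ([361.2, 291.0], 0.54)]
```

View pics/s12c.png

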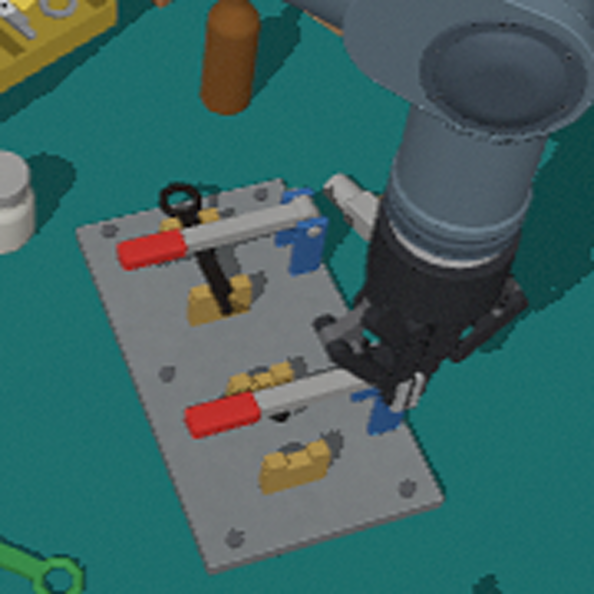

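View pics/w12.png

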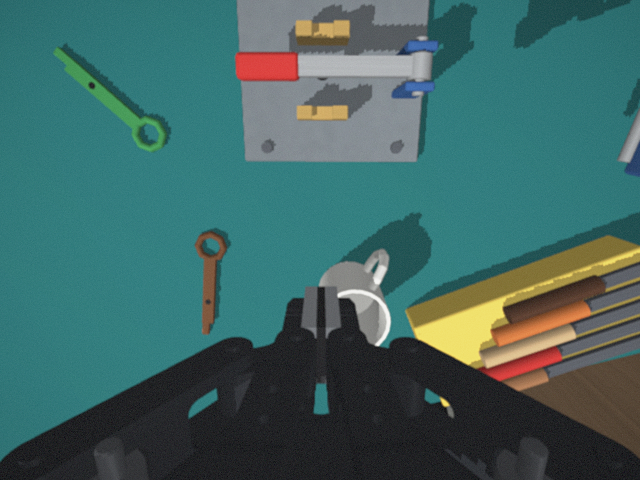

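Both handles hit a hard stop at the same height, and their pixels match angle 0. The dark half is in its rests and nothing is touched. Handing in.

Run:
```python
from h import *
print(read_ft_force(),read_time_s()); sign_off()
```

```text
[ 0.62563182 -0.64148706 -0.04336787] 54.95
the job is handed in; nothing more can be done
```

I handed the job in at 54.95 s. The bright half was in the right station. I swung its lever open to about 1.9 rad (camera estimate; the stop is 2.0) and laid the half flat in the middle of the tray's empty bay. Then I shut that lever again and pressed the other one down, which had stood about 0.25 rad ajar.

**Last checks that agreed:**
- **Levers:** both handles came up against a hard stop at the same tool height, about 76 mm, with 17 N and 24 N. Their side-camera pixels match angle 0 within about 3 px.
- **Bright half:** it touched the bay floor at the predicted height with 3.7 N and lay flat after release.
- **Rest of the scene:** the dark half is in its rests. The other things look unmoved in the pictures I viewed, and at the end the wrist force was about zero with the arm clear.

**Checks that failed or disagreed:**
- **Missed grasps:** the first grasp and two deeper retries closed above the half, and it did not move. The fingertips acted about 25 mm shorter than stated. I measured this by touching the bar gently with shut fingers, then grasped lower.
- **Tray position:** the side and wrist cameras disagreed by about 7 mm. The half sat well inside the bay either way.

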